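# Release the sanded cup from the clamp jig and load it in the carrier

### The arm

A 6-joint arm with a two-finger parallel gripper is mounted at the origin on the work surface. World frame = base frame: x ahead of the robot, y to its left, z up, the work surface at z = 0. Lengths are in m, angles in rad, forces in N, time in s.
With the tool pointing down it reaches from about 0.25 to 0.725 m from the base axis. Payload 4 kg.
Tool frame: the origin (TCP) lies on the centre line of the jaws, within the pads' length; the fingertips stand ahead of it and the grasp point (between the pads) lies 11 mm behind it (bot.tip_extent is the z of the fingertips in the tool frame, in m); z points along the fingers, y is the direction in which the jaws open and shut (so a half turn about z gives the same grasp; the last joint's range is limited). The gripper opens to 85 mm and grips with 20 to 120 N. Pads are 22 mm wide; open, the fingers measure 114 mm over their backs; the gripper's body (76 mm by 85 mm) begins 54 mm behind the grasp point. The pads swing forward as they close: fully open they stand 13 mm farther back than shut.
Start: joints at [-1.298, 0.241, 0.005, 1.335, 0, 1.571], TCP at [0.135, -0.482, 0.239] pointing down, gripper open.
Joint ranges: [-2.72, 2.72], [-1.05, 1.87], [-1.09, 1.28], [-1.99, 2.15], [-1.42, 1.44], [-3.14, 3.14]. Speed limits (rad/s): [2.79, 2.79, 3.14, 3.14, 3.14, 3.14].

### API

Orientations are given as a unit quaternion [x, y, z, w].
In Python, from workcell import bot gives the robot as it stands.
- The arm moves only by the shell command python3 -m jog 'ROWS'. ROWS is JSON, a list that holds one entry, the list of rows, each a list of 7 numbers: the shift along the world's x, y, z in m, then the turn, a rotation vector about the world's x, y, z in degrees, then the closure in counts, from 0 (fully open) to 255 (shut). In form: [[[tx, ty, tz, ax, ay, az, fingers], ...]]. A call has 1 to 10 rows; each row is the pose to reach, as a shift and turn from the pose commanded when the call began; what a row does not reach only later rows make up. A row lasts 1/12 s, in which the tool goes at most 41.7 mm and 7.16 degrees, less where a joint would pass 70% of its speed; a pose out of reach is approached as far as the arm can. A call with a gripper value outside its range is refused whole. The fingers move at their own pace and stop on an object; the grip force is fixed at half the most. Time passes only in rows, so rows that repeat a pose let the fingers close. It gives the time, the measured TCP pose, the force and the opening at its end, in the units of the state.
- bot.get_obs(): the state, without advancing time (a new reading comes with each control period).
- bot.camera(name): name is "scene" or "side" or "wrist"; returns the picture (384x512x3 uint8, blue, green, red); there is no depth.
- bot.camera_model(name): a dict with "K" (3x3 intrinsics, pixels), "T" (4x4, takes a point from camera to world coordinates). Camera axes: x right, y down, z forward; pixel columns grow to the right and rows downward; lengths in m; the calibration is good to about 2 mm. A picture is of the moment at which its call begins: read the wrist's pose just before it. camera_model takes no time and is no camera call; for the wrist camera it gives the pose at the moment of the call.
- bot.job_done(): hands the job in, once; it reports no verdict.
The state is a dict: "clock": time; "joint_pos": joint angles; "joint_vel": joint speeds; "tau": joint torques, N m; "eef_pos": TCP position; "tool_rot": TCP orientation; "ft_force": force on the tool from outside, world axes, zero at the start; "ft_torque": the same for the moment, N m; "grip_width": finger opening in m.
Only numpy, scipy, OpenCV 4.12 (cv2) and the standard library are available. Lean on these libraries where they do the work, as an engineer would, in place of code of your own. Each camera call takes 0.05 s, during which the arm holds its last target. There are 200 camera calls.

### The job

Lift the jig's sprung clamp arm by its red knob until it stays open by itself, and leave it open. Take the blue-green cup out by its long sides, set it down foot-up on the open bench and let go, then take it again by its two ends (the lanes leave no room for fingers beside its long sides) and stand it foot-up, lengthwise, wholly on the cork pad in the carrier's empty lane. Do not drop or knock the cup, and leave the other cups, the sanding block and the brush where they are.

Things in the scene. Friction and masses are not known exactly. Their poses are not given: they have to be found in the camera images.
- jig: Fixed jig: blue base plate 180 x 116 mm, 15 mm thick. Origin on the bench under the centre of the cup's seat; z up; the plate spans x -50 to 130 mm, y +-58 mm. Two aluminium fences (44 mm long in x, 10 mm thick, tops 67 mm above the bench) stand close by the cup's ends, inner faces at y = +-35 mm; the cup's long sides, towards +x and -x, are free.
- clamp_hinge (a point): Middle of the clamp's hinge axis, which lies along the jig's y: 85 mm from the seat centre towards the jig's +x, 81 mm above the bench, between two dark posts (jig x 76 to 100 mm, y within +-18 mm, tops 96 mm above the bench).
- clamp (a joint): Angle (rad) of the clamp arm: about 0 while its rubber foot presses on the cup, growing as the knob end is lifted; stop at 1.8 (leaning back past upright). A spring pulls it shut (about 7 N at the knob) below about 1.3 rad; past 1.4 rad it swings to the stop and stays. The arm (14 mm wide, 12 mm thick) runs from the hinge towards the jig's -x, 155 mm to the knob's centre.
- clamp_knob (a point): Centre of the red barrel knob at the free end of the clamp arm: 26 mm diameter, 28 mm long along the jig's y, parallel to the hinge axis. Its flat ends can be pinched along the jig's y; it then pivots between the fingers as the arm swings. Closed, it is 81 mm above the bench and 70 mm from the seat centre towards the jig's -x.
- cup_center (a point): Centre of the blue-green glazed oblong cup standing foot-up (raw clay foot on top): 48 mm along its x, 66 mm along its y, 50 mm high, plan corners rounded to 14 mm, centre 25 mm above its lower rim, z up towards the foot; about 0.2 kg. At the start it sits on the jig plate (rim 15 mm above the bench), its axes along the jig's.
- cup: The same blue-green cup; origin at the centre of its lower rim.
- carrier: Fixed white plastic carrier, 160 mm along its x, 131 mm along its y, origin on the bench under its centre. Two lanes run along its x, centres at y = +-31.5 mm, 58 mm wide between walls 5 mm thick whose tops are 65 mm above the bench; lane ends are open, floor 6 mm thick. One lane has the cork pad, the other a purple cup.
- pad_top (a point): Centre of the top face of the cork pad fixed on the floor of the empty lane, 10 mm above the bench: 106 mm along its x (the lane's direction), 54 mm along its y, z up.
- cup_b_center (a point): Centre of the purple oblong cup of the same size and shape as the cup in the jig, foot-up in the carrier's other lane (its y along the lane). Leave it.
- cup_c_center (a point): Centre of the amber oblong cup of the same size and shape as the cup in the jig, standing foot-up on the bench. Leave it.
- block_center (a point): Centre of an orange sanding block, 90 x 50 x 24 mm, on the bench. Leave it.
- brush_grip (a point): Handle of a small brush, about 0.2 m long, lying on the bench at the robot's left. Leave it.

How it is judged:
On the way, in this order (a step that is already met when the one before it is completed fails the run):
1. the clamp arm stays open by itself (beyond 1.5 rad, untouched by the fingers) (value of joint clamp above 1.5 rad and contact force between the fingers and anything else below 0.05 N), for 0.2 s.
2. the cup stands foot-up on the bench, let go (height (world z) of cup_center below 0.03 m and angle between cup_center's own z axis and vertical below 0.1 rad and linear speed of cup below 0.02 m/s and contact force between the fingers and cup below 0.05 N), for 0.2 s.
At the end, for the whole second after the job is handed in: The cup stands foot-up (within 0.1 rad of upright), at rest and let go on the cork pad: its centre within 22 mm of the pad's centre along the lane and 12 mm across it, its long axis along the lane within 0.2 rad; the clamp arm still stands open (beyond 1.5 rad) (x of cup_center in the frame of pad_top between -0.022 and 0.022 m and y of cup_center in the frame of pad_top between -0.012 and 0.012 m and z of cup_center in the frame of pad_top between 0.02 and 0.029 m and angle between the y axis of cup_center and the x axis of pad_top, either way round below 0.2 rad and angle between cup_center's own z axis and vertical below 0.1 rad and linear speed of cup below 0.02 m/s and value of joint clamp above 1.5 rad); the robot touches nothing.
It fails at once if the cup is dropped or knocked: it moves faster than 0.45 m/s while no finger holds it (linear speed of cup above 0.45 m/s and contact force between the fingers and cup below 0.05 N).
It fails at once if the purple cup is moved by more than 30 mm (distance of cup_b_center from where it was at the start of the episode above 0.03 m).
It fails at once if the amber cup is moved by more than 30 mm (distance of cup_c_center from where it was at the start of the episode above 0.03 m).
It fails at once if the sanding block is moved by more than 30 mm (distance of block_center from where it was at the start of the episode above 0.03 m).
It fails at once if the brush is moved by more than 30 mm (distance of brush_grip from where it was at the start of the episode above 0.03 m).
It also fails if it takes over 72 s, if anything falls off the work surface, if the arm or the gripper's body presses on something with over 40 N, if the wrist force passes 120 N, or if a joint passes its speed limit or range.

## Working session

There is one attempt and no reset: what is moved stays moved. The work goes in short steps, Python scripts to look and compute and a shell command to move; the robot and the scene stay as the last step left them, time stands still between calls to the robot, and variables do not carry over. Pictures are saved under pics/ and viewed, about 8 in all and at most 12, crops included, and the job is handed in when it is done.

```bash
mkdir -p pics; ls
cat > h.py <<'E'
import numpy as np, cv2
from workcell import bot
from scipy.spatial.transform import Rotation as R
def ray(cm,u,v):
    K,T=np.array(cm["K"]),np.array(cm["T"]); d=T[:3,:3]@np.linalg.solve(K,[u,v,1]); return T[:3,3],d
def plane(cm,u,v,z):
    o,d=ray(cm,u,v); return o+d*(z-o[2])/d[2]
def proj(cm,p):
    K,T=np.array(cm["K"]),np.array(cm["T"]); q=K@(T[:3,:3].T@(np.array(p)-T[:3,3])); return q[:2]/q[2]
def tri(a,b):
    A=np.zeros((3,3));c=np.zeros(3)
    for o,d in (a,b):
        d=d/np.linalg.norm(d);P=np.eye(3)-np.outer(d,d);A+=P;c+=P@o
    return np.linalg.solve(A,c)
E
python3 - <<'E'
from h import *
print(bot.get_obs(),bot.tip_extent)
ims=[bot.camera(n) for n in("scene","side")]
for n,i in zip(("scene","side"),ims):
    cv2.imwrite(f"pics/{n}0.png",i); print(n,bot.camera_model(n))
E
```

```text
pics
{'clock': 0.0, 'joint_pos': array([-1.29801863e+00,  2.41398863e-01,  3.73075012e-03,  1.33520835e+00,
        1.51369155e-05,  1.57081001e+00]), 'joint_vel': array([-0.00018485, -0.00047005, -0.00098288, -0.00161428, -0.00090724,
        0.00149285]), 'tau': array([-1.54068384e-03, -3.72315073e+01,  2.52410513e+01,  1.70477154e-02,
       -1.38930482e-04, -2.67469920e-05]), 'eef_pos': array([ 0.13454213, -0.48091886,  0.23842249]), 'tool_rot': array([ 9.90713846e-01,  1.35959532e-01, -1.33923011e-04, -1.03143624e-03]), 'ft_force': array([ 0.73550553, -0.27199151, -0.29283397]), 'ft_torque': array([-0.00399359, -0.00310042, -0.01593759]), 'grip_width': 0.08527739589307713} 0.008
scene {'K': array([[395.67508739,   0.        , 259.09439696],
       [  0.        , 395.67508739, 192.79986886],
       [  0.        ,   0.        ,   1.        ]]), 'T': array([[-0.03001817,  0.81362743, -0.58061116,  1.10715746],
       [ 0.99953837,  0.02171104, -0.0212528 ,  0.0779211 ],
       [-0.00468619, -0.5809811 , -0.81390356,  0.87309284],
       [ 0.        ,  0.        ,  0.        ,  1.        ]])}
side {'K': array([[466.19086186,   0.        , 260.81684532],
       [  0.        , 466.19086186, 193.78628346],
       [  0.        ,   0.        ,   1.        ]]), 'T': array([[-0.99245524, -0.08546582,  0.08791013,  0.4786863 ],
       [-0.12134036,  0.58184257, -0.80419882,  0.96642665],
       [ 0.01758165, -0.80879838, -0.58782316,  0.74530068],
       [ 0.        ,  0.        ,  0.        ,  1.        ]])}
```

View pics/scene0.png

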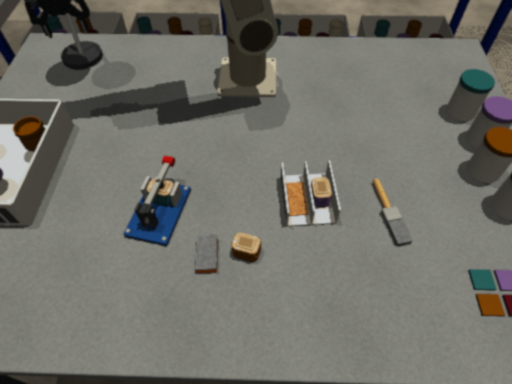

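View pics/side0.png

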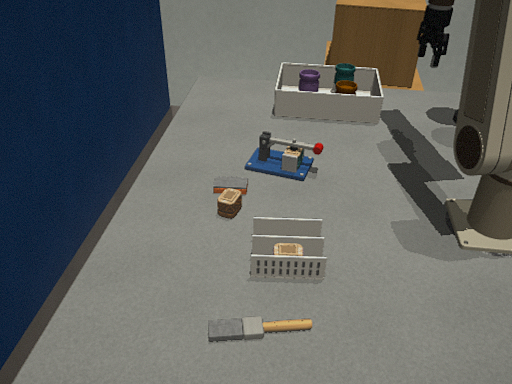

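Scene: knob at (168,160), blue plate around (157,212), cork lane around (295,198), purple cup at (321,190), amber cup at (246,247). The side view agrees: knob (318,148), carrier (288,250).

```bash
cat > m.py <<'E'
from h import *
def blob(im,lo,hi,roi):
    h=cv2.cvtColor(im,cv2.COLOR_BGR2HSV); m=cv2.inRange(h,lo,hi); k=np.zeros_like(m); x0,y0,x1,y1=roi; k[y0:y1,x0:x1]=m[y0:y1,x0:x1]
    v,u=np.nonzero(k); return np.c_[u,v].astype(float)
def rect(cm,P,z):
    W=np.array([plane(cm,u,v,z)[:2] for u,v in P]); r=cv2.minAreaRect((W*1000).astype(np.float32)); return r, cv2.boxPoints(r).round(0).tolist()
if __name__=="__main__":
    cs,cd=bot.camera_model("scene"),bot.camera_model("side")
    a=cv2.imread("pics/scene0.png"); b=cv2.imread("pics/side0.png")
    red=((0,180,100),(4,255,255))
    ka=blob(a,*red,(150,145,185,175)); kb=blob(b,*red,(305,135,330,160))
    print("knob",len(ka),len(kb),ka.mean(0),kb.mean(0),tri(ray(cs,*ka.mean(0)),ray(cd,*kb.mean(0))))
    bl=((100,150,60),(125,255,255))
    for n,cm,P in(("scene",cs,blob(a,*bl,(110,165,200,255))),("side",cd,blob(b,*bl,(235,140,325,185)))):
        print("plate",n,len(P),rect(cm,P,.015))
    co=((5,120,120),(18,255,255))
    P=blob(a,*co,(280,170,306,220)); print("cork",len(P),rect(cs,P,.010))
    crop=a[140:275,110:350]; cv2.imwrite("pics/c1.png",cv2.resize(crop,None,fx=3.3,fy=3.3,interpolation=cv2.INTER_CUBIC))
E
python3 m.py
```

```text
knob 57 45 [167.77192982 159.29824561] [318.51111111 146.02222222] [ 0.44481857 -0.18373221  0.08679226]
plate scene 1188 (((557.3458251953125, -204.3568572998047), (113.76576232910156, 176.222900390625), 78.15654754638672), [[459.0, -242.0], [632.0, -278.0], [655.0, -167.0], [483.0, -131.0]])
plate side 626 (((553.4938354492188, -196.0382843017578), (122.01416015625, 179.04542541503906), 76.28367614746094), [[452.0, -234.0], [626.0, -277.0], [655.0, -158.0], [481.0, -116.0]])
cork 487 (((504.6446533203125, 152.95999145507812), (103.24805450439453, 42.36272430419922), 3.0767176151275635), [[452.0, 171.0], [454.0, 129.0], [557.0, 135.0], [555.0, 177.0]])
```

View pics/c1.png

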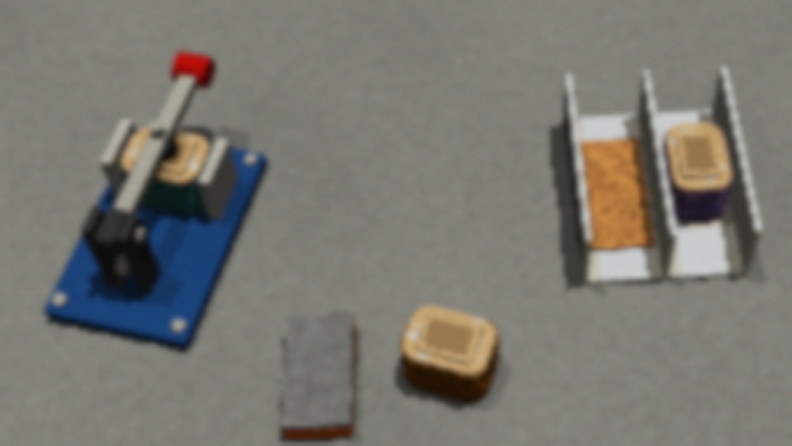

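```bash
python3 -c "
from h import *
c=bot.camera_model('wrist');print(c['K'][0],c['T'].round(3))"
python3 -m jog '[[[0.03,0.03,0,0,0,7,0],[0.06,0.06,0,0,0,14,0],[0.09,0.08,0,0,0,21,0],[0.12,0.11,0,0,0,28,0],[0.15,0.13,0,0,0,35,0],[0.17,0.15,0,0,0,42,0],[0.20,0.18,0,0,0,49,0],[0.23,0.20,0,0,0,56,0],[0.25,0.23,0,0,0,63,0],[0.28,0.25,0,0,0,70,0]]]'
python3 -m jog '[[[0.01,0.01,0,0,0,7,0],[0.02,0.02,0,0,0,14,0],[0.03,0.03,0,0,0,21,0],[0.04,0.04,0,0,0,28,0],[0.045,0.04,0,0,0,35,0],[0.045,0.04,0,0,0,42,0],[0.045,0.04,0,0,0,49,0],[0.045,0.04,0,0,0,56,0],[0.045,0.04,0,0,0,63,0],[0.045,0.04,0,0,0,70,0]]]'
python3 -m jog '[[[0,0,0,0,0,6,0],[0,0,0,0,0,12.5,0],[0,0,0,0,0,12.5,0],[0,0,0,0,0,12.5,0]]]'
python3 - <<'E'
from h import *
o=bot.get_obs(); cm=bot.camera_model("wrist"); i=bot.camera("wrist"); cv2.imwrite("pics/w1.png",i)
np.savez("w1.npz",K=cm["K"],T=cm["T"]); print(o["eef_pos"],R.from_quat(o["tool_rot"]).as_matrix().round(3),o["joint_pos"],o["clock"],cm["T"].round(3))
E
```

```text
[293.20351439   0.         261.15878953] [[ 0.27  -0.926 -0.263  0.202]
 [-0.963 -0.26  -0.071 -0.463]
 [-0.003  0.272 -0.962  0.372]
 [ 0.     0.     0.     1.   ]]
clock: 0.93
eef_pos: [0.4143, -0.2289, 0.239]
tool_rot: [0.731, 0.682, -0.0, -0.001]
ft_force: [-0.5, -0.9, -0.0]
grip_width: 0.0852
clock: 1.77
eef_pos: [0.4594, -0.1913, 0.2387]
tool_rot: [0.208, 0.978, 0.0, -0.001]
ft_force: [0.2, 1.0, 0.0]
grip_width: 0.0853
clock: 2.1
eef_pos: [0.4595, -0.1914, 0.2389]
tool_rot: [0.105, 0.994, 0.0, -0.0]
ft_force: [-0.8, -0.4, -0.3]
grip_width: 0.085
[ 0.45947781 -0.19141012  0.23890726] [[-0.978  0.208 -0.001]
 [ 0.208  0.978  0.   ]
 [ 0.001  0.    -1.   ]] [-3.94734580e-01  2.37033911e-01 -6.98858772e-04  1.33397025e+00
  2.64882957e-05 -1.84701792e-01] 2.1 [[ 0.208  0.942  0.265  0.393]
 [ 0.978 -0.201 -0.055 -0.178]
 [ 0.001  0.271 -0.963  0.373]
 [ 0.     0.     0.     1.   ]]
```

View pics/w1.png

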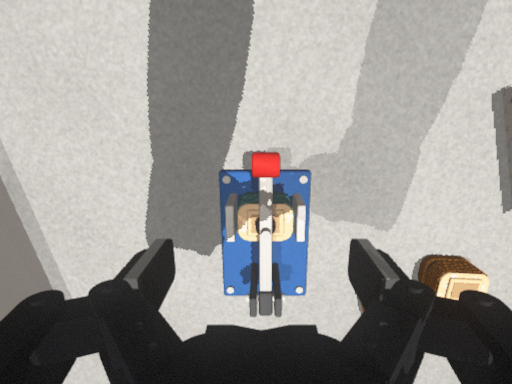

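Wrist view: knob at (266,165), plate corners near (221,170), (310,170), (224,296) and (307,296), cup foot at (265,222), amber cup at (455,280).

Run:
```python
from m import *
cm=dict(np.load("w1.npz")); a=cv2.imread("pics/w1.png")
P=blob(a,(100,120,50),(128,255,255),(200,150,330,310)); r=rect(cm,P,.015); print("plate",r)
k=blob(a,(0,150,80),(6,255,255),(245,145,290,185)); print(k.min(0),k.max(0)); r2=rect(cm,k,.087);print("knob",r2, plane(cm,*k.mean(0),.087))
c=np.array(r[0][0])/1e3
b=np.array(r[1])/1e3; e=max([b[1]-b[0],b[2]-b[1]],key=np.linalg.norm); e*=np.sign(e[0]); yaw=np.arctan2(e[1],e[0]); u=e/np.linalg.norm(e); s=c-.04*u
print("yaw",np.degrees(yaw),"seat",s,"knobpred",s-.07*u,"u",u)
for z in (.06,.065): print("foot",rect(cm,blob(a,(8,40,100),(25,220,255),(240,195,295,245)),z)[0])
```

```text
plate (((552.083251953125, -206.67916870117188), (112.88130187988281, 176.02737426757812), 78.0151138305664), [[454.0, -244.0], [626.0, -280.0], [650.0, -170.0], [478.0, -133.0]])
[252. 153.] [279. 176.]
knob (((445.26544189453125, -184.02259826660156), (26.793140411376953, 22.957435607910156), 77.97370910644531), [[431.0, -195.0], [454.0, -200.0], [459.0, -173.0], [437.0, -169.0]]) [ 0.44506877 -0.18416953  0.087     ]
yaw -11.821488340607267 seat [ 0.51293163 -0.19848464] knobpred [ 0.44441628 -0.18414422] u [ 0.97879063 -0.20486315]
foot ((515.0576782226562, -197.1239776611328), (60.84965896606445, 45.11062240600586), 77.95777130126953)
foot ((513.107177734375, -196.81246948242188), (59.87652587890625, 44.3890380859375), 77.95809936523438)
```

```bash
python3 -m jog '[[[-0.0147,0.0074,-0.02,0,0,0,0],[-0.0147,0.0074,-0.05,0,0,0,0],[-0.0147,0.0074,-0.08,0,0,0,0],[-0.0147,0.0074,-0.11,0,0,0,0],[-0.0147,0.0074,-0.14,0,0,0,0],[-0.0147,0.0074,-0.155,0,0,0,0],[-0.0147,0.0074,-0.167,0,0,0,0],[-0.0147,0.0074,-0.167,0,0,0,0]]]'
python3 -m jog '[[[0,0,0,0,0,0,255],[0,0,0,0,0,0,255],[0,0,0,0,0,0,255],[0,0,0,0,0,0,255],[0,0,0,0,0,0,255],[0,0,0,0,0,0,255],[0,0,0,0,0,0,255],[0,0,0,0,0,0,255]]]'
python3 - <<'E'
import numpy as np
# arc waypoints relative to the closed knob, jig u direction
u=np.array([.978,-.208])
for t in np.arange(.1,1.75,.1):
    dx=.155*(1-np.cos(t)); print(round(t,2),(u*dx).round(4),round(.155*np.sin(t),4))
E
```

```text
clock: 2.82
eef_pos: [0.4428, -0.1832, 0.0695]
tool_rot: [0.104, 0.995, 0.001, -0.003]
ft_force: [-0.2, 0.3, 0.8]
grip_width: 0.0855
clock: 3.48
eef_pos: [0.4458, -0.1843, 0.0735]
tool_rot: [0.103, 0.995, -0.0, 0.001]
ft_force: [-1.6, 0.2, 4.9]
grip_width: 0.0271
0.1 [ 0.0008 -0.0002] 0.0155
0.2 [ 0.003  -0.0006] 0.0308
0.3 [ 0.0068 -0.0014] 0.0458
0.4 [ 0.012  -0.0025] 0.0604
0.5 [ 0.0186 -0.0039] 0.0743
0.6 [ 0.0265 -0.0056] 0.0875
0.7 [ 0.0356 -0.0076] 0.0999
0.8 [ 0.046  -0.0098] 0.1112
0.9 [ 0.0574 -0.0122] 0.1214
1.0 [ 0.0697 -0.0148] 0.1304
1.1 [ 0.0828 -0.0176] 0.1381
1.2 [ 0.0967 -0.0206] 0.1445
1.3 [ 0.111  -0.0236] 0.1494
1.4 [ 0.1258 -0.0268] 0.1527
1.5 [ 0.1409 -0.03  ] 0.1546
1.6 [ 0.156  -0.0332] 0.1549
1.7 [ 0.1711 -0.0364] 0.1537
```

```bash
python3 -m jog '[[[0.0008,-0.0002,0.0155,0,0,0,255],[0.003,-0.0006,0.0308,0,0,0,255],[0.0068,-0.0014,0.0458,0,0,0,255],[0.012,-0.0025,0.0604,0,0,0,255],[0.0186,-0.0039,0.0743,0,0,0,255],[0.0265,-0.0056,0.0875,0,0,0,255],[0.0265,-0.0056,0.0875,0,0,0,255]]]'
```

```text
clock: 4.07
eef_pos: [0.4719, -0.1897, 0.16]
tool_rot: [0.103, 0.995, 0.0, -0.0]
ft_force: [0.1, -0.3, -6.7]
grip_width: 0.0267
```

```bash
python3 -m jog '[[[0.0091,-0.002,0.0124,0,0,0,255],[0.0195,-0.0042,0.0237,0,0,0,255],[0.0309,-0.0066,0.0339,0,0,0,255],[0.0432,-0.0092,0.0429,0,0,0,255],[0.0563,-0.012,0.0506,0,0,0,255],[0.0702,-0.015,0.057,0,0,0,255],[0.0845,-0.018,0.0619,0,0,0,255],[0.0845,-0.018,0.0619,0,0,0,255]]]'
python3 -m jog '[[[0.0148,-0.0032,0.0033,0,0,0,255],[0.0299,-0.0064,0.0052,0,0,0,255],[0.045,-0.0096,0.0055,0,0,0,255],[0.0601,-0.0128,0.0043,0,0,0,255],[0.0601,-0.0128,0.0043,0,0,0,255]]]'
```

```text
clock: 4.73
eef_pos: [0.5565, -0.2076, 0.2209]
tool_rot: [0.103, 0.995, 0.0, -0.001]
ft_force: [-1.7, 1.8, -1.5]
grip_width: 0.0265
clock: 5.15
eef_pos: [0.6179, -0.2205, 0.2255]
tool_rot: [0.103, 0.995, 0.0, 0.001]
ft_force: [0.9, 0.4, 1.9]
grip_width: 0.0265
```

Release, then lift away straight up and look.

```bash
python3 -m jog '[[[0,0,0,0,0,0,0],[0,0,0,0,0,0,0],[0,0,0,0,0,0,0],[0,0,0,0,0,0,0],[0,0,0,0,0,0,0],[0,0,0,0,0,0,0],[0,0,0,0,0,0,0],[0,0,0,0,0,0,0]]]'
python3 -m jog '[[[0,0,0.02,0,0,0,0],[0,0,0.05,0,0,0,0],[-0.01,0,0.07,0,0,0,0],[-0.04,0,0.07,0,0,0,0],[-0.07,0.01,0.07,0,0,0,0],[-0.1,0.02,0.07,0,0,0,0],[-0.12,0.02,0.07,0,0,0,0],[-0.14,0.02,0.07,0,0,0,0],[-0.14,0.02,0.07,0,0,0,0]]]'
python3 - <<'E'
from h import *
o=bot.get_obs(); cm=bot.camera_model("wrist"); i=bot.camera("wrist");s=bot.camera("side"); cv2.imwrite("pics/w2.png",i);cv2.imwrite("pics/side2.png",s)
cv2.imwrite("pics/v2.png",np.hstack([cv2.resize(i,(400,300)),cv2.resize(s[60:240,180:420],(400,300))]))
np.savez("w2.npz",K=cm["K"],T=cm["T"]); print(o["eef_pos"],o["joint_pos"],o["clock"])
E
```

```text
clock: 5.82
eef_pos: [0.616, -0.2205, 0.2261]
tool_rot: [0.103, 0.995, -0.0, 0.0]
ft_force: [0.3, 0.4, -0.4]
grip_width: 0.0854
clock: 6.57
eef_pos: [0.4728, -0.2002, 0.297]
tool_rot: [0.104, 0.995, -0.0, -0.0]
ft_force: [0.5, 0.2, 0.2]
grip_width: 0.0854
[ 0.47282057 -0.20016971  0.29702386] [-4.00149824e-01  2.52007084e-01  1.68959962e-01  1.48843372e+00
 -5.63718922e-04 -1.91824889e-01] 6.5667
```

View pics/v2.png

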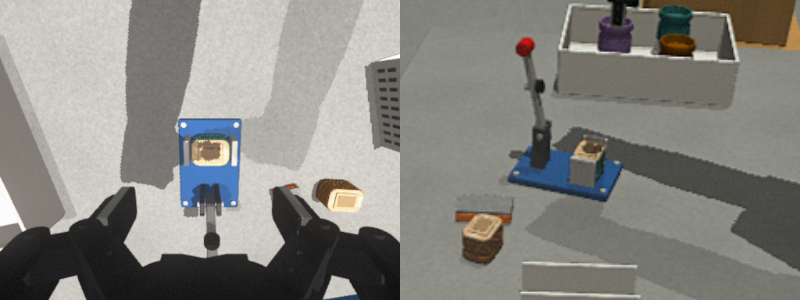

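Left: wrist view, cup foot freed at about (210,151) in the half-size picture. Right: side view, clamp standing open, leaning back away from the cup, knob up at (525,46) in the crop. Next I measure the foot and the carrier pad.

Run:
```python
from m import *
cm=dict(np.load("w2.npz")); a=cv2.imread("pics/w2.png")
P=blob(a,(100,120,50),(128,255,255),(215,140,325,270)); print("plate",rect(cm,P,.015)[0])
k=blob(a,(8,40,60),(25,230,255),(242,170,298,220)); print(len(k),k.min(0),k.max(0),rect(cm,k,.065)[0])
```

```text
plate ((552.1382446289062, -206.68162536621094), (113.19182586669922, 177.3043670654297), 78.0676040649414)
1428 [245. 179.] [293. 211.] ((513.611328125, -198.45281982421875), (62.660682678222656, 43.33895492553711), 78.07443237304688)
```

```bash
python3 -m jog '[[[0.01,0,0,0,0,-7,0],[0.02,0,0,0,0,-14,0],[0.03,0.001,0,0,0,-21,0],[0.04,0.0017,0,0,0,-28,0],[0.0405,0.0017,0,0,0,-35,0],[0.0405,0.0017,0,0,0,-42,0],[0.0405,0.0017,0,0,0,-49,0],[0.0405,0.0017,0,0,0,-56,0],[0.0405,0.0017,0,0,0,-63,0],[0.0405,0.0017,0,0,0,-70,0]]]'
python3 -m jog '[[[0,0,0,0,0,-7,0],[0,0,-0.02,0,0,-14,0],[0,0,-0.05,0,0,-20,0],[0,0,-0.08,0,0,-20,0],[0,0,-0.11,0,0,-20,0],[0,0,-0.14,0,0,-20,0],[0,0,-0.16,0,0,-20,0],[0,0,-0.17,0,0,-20,0],[0,0,-0.17,0,0,-20,0]]]'
python3 - <<'E'
from h import *
o=bot.get_obs(); print(o["eef_pos"],R.from_quat(o["tool_rot"]).as_matrix()[:,1],o["ft_force"])
E
```

```text
clock: 7.5
eef_pos: [0.5179, -0.1989, 0.2955]
tool_rot: [0.657, 0.754, 0.0, -0.0]
ft_force: [-0.1, 0.1, 0.3]
grip_width: 0.0853
clock: 8.25
eef_pos: [0.5156, -0.1981, 0.1229]
tool_rot: [0.776, 0.63, -0.001, -0.002]
ft_force: [-0.4, -0.8, 1.1]
grip_width: 0.0855
[ 0.51560029 -0.19813085  0.12291594] [ 0.97867374 -0.20534781 -0.00547664] [-0.36824254 -0.83502217  1.0684989 ]
```

```bash
python3 -m jog '[[[0,0,-0.02,0,0,0,0],[0,0,-0.04,0,0,0,0],[0,0,-0.06,0,0,0,0],[0,0,-0.075,0,0,0,0],[0,0,-0.085,0,0,0,0],[0,0,-0.089,0,0,0,0],[0,0,-0.089,0,0,0,0],[0,0,-0.089,0,0,0,0]]]'
python3 -m jog '[[[0,0,0,0,0,0,255],[0,0,0,0,0,0,255],[0,0,0,0,0,0,255],[0,0,0,0,0,0,255],[0,0,0,0,0,0,255],[0,0,0,0,0,0,255],[0,0,0,0,0,0,255],[0,0,0,0,0,0,255]]]'
python3 -m jog '[[[0,0,0.01,0,0,0,255],[0,0,0.025,0,0,0,255],[0,0,0.045,0,0,0,255],[0,0,0.07,0,0,0,255],[0,0,0.09,0,0,0,255],[0,0,0.1,0,0,0,255],[0,0,0.1,0,0,0,255]]]'
python3 - <<'E'
from h import *
o=bot.get_obs(); print(o["eef_pos"],R.from_quat(o["tool_rot"]).as_matrix()[:,1],o["ft_force"],o["joint_pos"])
E
```

```text
clock: 8.92
eef_pos: [0.5154, -0.1985, 0.0371]
tool_rot: [0.776, 0.63, -0.001, -0.001]
ft_force: [-5.0, 1.5, -1.2]
grip_width: 0.0853
clock: 9.58
eef_pos: [0.518, -0.1993, 0.0383]
tool_rot: [0.776, 0.63, 0.001, 0.001]
ft_force: [1.1, -0.7, 5.8]
grip_width: 0.047
clock: 10.17
eef_pos: [0.5182, -0.1994, 0.1396]
tool_rot: [0.776, 0.63, 0.001, 0.002]
ft_force: [0.9, -0.2, -3.1]
grip_width: 0.0472
[ 0.51822152 -0.19941008  0.13962747] [ 0.97860977 -0.20566588  0.00494619] [ 0.87865918 -0.22949678 -3.09595451] [-3.67344759e-01  4.05995339e-01 -2.81451344e-02  1.13164936e+00
  2.39350075e-05  1.41060020e+00]
```

```bash
python3 -m jog '[[[-0.008,0.012,0,0,0,0,255],[-0.016,0.036,0,0,0,7,255],[-0.024,0.06,0,0,0,14,255],[-0.032,0.085,0,0,0,21,255],[-0.04,0.11,0,0,0,28,255],[-0.05,0.135,0,0,0,35,255],[-0.06,0.155,0,0,0,42,255],[-0.068,0.17,0,0,0,49,255],[-0.068,0.179,0,0,0,56,255],[-0.068,0.179,0,0,0,63,255]]]'
python3 -m jog '[[[0,0,0,0,0,7,255],[0,0,0,0,0,14,255],[0,0,0,0,0,21,255],[0,0,-0.015,0,0,28,255],[0,0,-0.035,0,0,35,255],[0,0,-0.055,0,0,42,255],[0,0,-0.07,0,0,42,255],[0,0,-0.08,0,0,42,255],[0,0,-0.08,0,0,42,255]]]'
python3 - <<'E'
from h import *
o=bot.get_obs(); print(o["eef_pos"],R.from_quat(o["tool_rot"]).as_matrix()[:,1],o["ft_force"],o["joint_pos"])
cm=bot.camera_model("wrist"); i=bot.camera("wrist");s=bot.camera("side"); cv2.imwrite("pics/w3.png",i)
cv2.imwrite("pics/v3.png",np.hstack([cv2.resize(i,(400,300)),cv2.resize(s[120:300,180:420],(400,300))]))
np.savez("w3.npz",K=cm["K"],T=cm["T"])
E
```

```text
clock: 11.0
eef_pos: [0.4467, -0.018, 0.1354]
tool_rot: [0.329, 0.944, -0.0, -0.002]
ft_force: [0.5, -0.1, -3.4]
grip_width: 0.0473
clock: 11.75
eef_pos: [0.4451, -0.0196, 0.0535]
tool_rot: [-0.027, 1.0, 0.0, -0.004]
ft_force: [0.2, 0.2, -3.1]
grip_width: 0.0468
[ 0.44511159 -0.01963103  0.05351239] [-5.46057784e-02  9.98507651e-01  8.24724648e-04] [ 0.22028485  0.17424928 -3.05186812] [-4.41106813e-02  3.19215448e-01 -4.23064621e-01  8.36339625e-01
  5.37161663e-05 -9.87470702e-02]
```

View pics/v3.png

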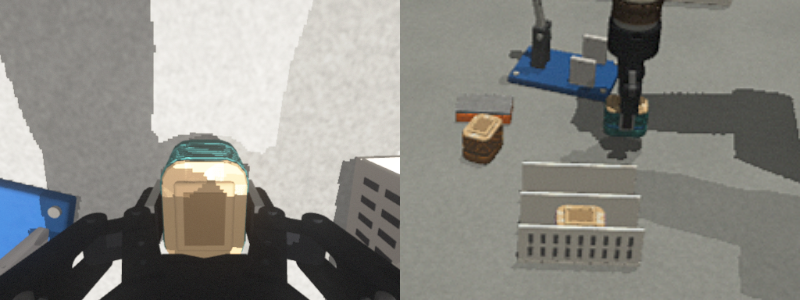

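Cup is held upright with its foot up (wrist left panel); the bench below is clear. The clamp still stands open.

```bash
python3 -m jog '[[[0,0,-0.01,0,0,0,255],[0,0,-0.018,0,0,0,255],[0,0,-0.024,0,0,0,255],[0,0,-0.027,0,0,0,255],[0,0,-0.0285,0,0,0,255],[0,0,-0.0285,0,0,0,255],[0,0,-0.0285,0,0,0,255]]]'
```

```text
clock: 12.43
eef_pos: [0.4488, -0.0198, 0.0287]
tool_rot: [-0.027, 1.0, -0.0, 0.0]
ft_force: [0.2, 0.3, -2.6]
grip_width: 0.047
```

```bash
python3 -m jog '[[[0,0,-0.002,0,0,0,255],[0,0,-0.004,0,0,0,255],[0,0,-0.005,0,0,0,255],[0,0,-0.005,0,0,0,255],[0,0,-0.005,0,0,0,255]]]'
python3 -m jog '[[[0,0,-0.001,0,0,0,255],[0,0,-0.001,0,0,0,255],[0,0,-0.001,0,0,0,255]]]'
```

```text
clock: 12.85
eef_pos: [0.4486, -0.0198, 0.0235]
tool_rot: [-0.027, 1.0, 0.0, -0.0]
ft_force: [-0.2, -0.5, -3.0]
grip_width: 0.0472
clock: 13.1
eef_pos: [0.4487, -0.0198, 0.0233]
tool_rot: [-0.027, 1.0, 0.0, 0.0]
ft_force: [-2.8, -1.0, 5.6]
grip_width: 0.0471
```

```bash
python3 -m jog '[[[0,0,0,0,0,0,0],[0,0,0,0,0,0,0],[0,0,0,0,0,0,0],[0,0,0,0,0,0,0],[0,0,0,0,0,0,0],[0,0,0,0,0,0,0],[0,0,0,0,0,0,0],[0,0,0,0,0,0,0]]]'
python3 -m jog '[[[0,0,0.01,0,0,0,0],[0,0,0.03,0,0,0,0],[0,0,0.06,0,0,0,0],[0,0,0.09,0,0,0,0],[0,0,0.12,0,0,0,0],[0,0,0.15,0,0,0,0],[0,0,0.17,0,0,0,0],[0,0,0.18,0,0,0,0],[0,0,0.18,0,0,0,0],[0,0,0.18,0,0,0,0]]]'
python3 - <<'E'
from m import *
o=bot.get_obs(); print(o["eef_pos"],R.from_quat(o["tool_rot"]).as_matrix()[:,1])
cm=bot.camera_model("wrist"); i=bot.camera("wrist"); cv2.imwrite("pics/w4.png",i)
np.savez("w4.npz",K=cm["K"],T=cm["T"])
print(proj(cm,[.449,-.02,.05]))
k=blob(i,(8,40,60),(25,230,255),(200,120,330,270)); print(len(k),k.min(0),k.max(0),rect(cm,k,.05)[0])
E
```

```text
clock: 13.77
eef_pos: [0.4486, -0.0198, 0.0224]
tool_rot: [-0.027, 1.0, 0.0, -0.0]
ft_force: [0.4, -0.3, -0.9]
grip_width: 0.0854
clock: 14.6
eef_pos: [0.4488, -0.0198, 0.2027]
tool_rot: [-0.027, 1.0, -0.0, 0.001]
ft_force: [0.2, -0.8, -0.8]
grip_width: 0.0855
[ 0.44882346 -0.0198132   0.20267095] [-5.46090043e-02  9.98507809e-01 -1.08274366e-04]
[261.26594208 179.58780741]
1880 [239. 148.] [283. 208.] ((448.26409912109375, -20.251636505126953), (61.67388916015625, 44.763736724853516), 3.1433510780334473)
```

View pics/w4.png

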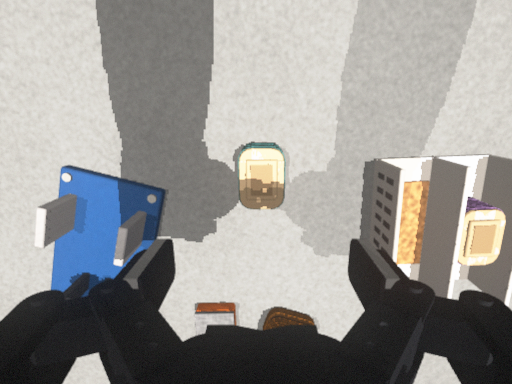

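Cup stands foot-up alone on the bench, foot at (262,178), long axis nearly along x. The cork at (412,222) is partly hidden by the wall, so I look from straight above the lane.

```bash
python3 -m jog '[[[0.005,0.03,0.01,0,0,0,0],[0.01,0.06,0.02,0,0,0,0],[0.015,0.09,0.03,0,0,0,0],[0.02,0.12,0.04,0,0,0,0],[0.025,0.15,0.05,0,0,0,0],[0.03,0.167,0.05,0,0,0,0],[0.03,0.167,0.05,0,0,0,0],[0.03,0.167,0.05,0,0,0,0]]]'
python3 - <<'E'
from m import *
cm=bot.camera_model("wrist"); i=bot.camera("wrist"); cv2.imwrite("pics/w5.png",i)
np.savez("w5.npz",K=cm["K"],T=cm["T"])
print(cm["T"][:3,3],proj(cm,[.505,.147,.01]),bot.get_obs()["eef_pos"])
k=blob(i,(5,130,80),(20,255,255),(190,80,330,300)); print(len(k),k.min(0),k.max(0),rect(cm,k,.01))
E
```

```text
clock: 15.32
eef_pos: [0.4778, 0.1476, 0.2506]
tool_rot: [-0.028, 1.0, -0.001, -0.002]
ft_force: [-0.2, -0.6, 0.4]
grip_width: 0.0853
[0.41036254 0.14334478 0.38446965] [259.88066573 184.86453428] [0.47759798 0.14680542 0.25071792]
830 [190. 146.] [283. 299.] (((575.533935546875, 124.44625854492188), (85.74452209472656, 251.20742797851562), 70.50370025634766), [[443.0, 126.0], [680.0, 42.0], [708.0, 123.0], [471.0, 207.0]])
```

View pics/w5.png

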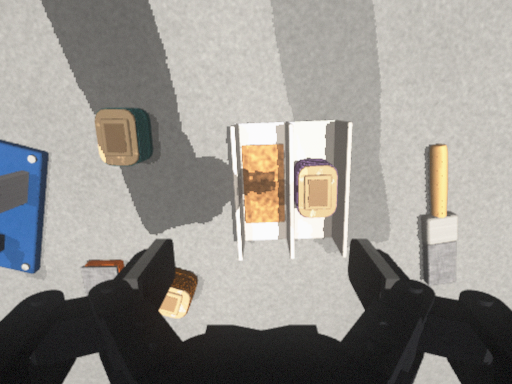

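Cork pad fully visible at (262,183), spanning columns 243–280 and rows 144–222. Purple cup at (317,190).

Run:
```python
from m import *
cm=dict(np.load("w5.npz")); i=cv2.imread("pics/w5.png")
k=blob(i,(5,130,30),(22,255,255),(238,135,286,230)); print(len(k),k.min(0),k.max(0),rect(cm,k,.01))
h=cv2.cvtColor(i,cv2.COLOR_BGR2HSV)
for v in(150,183,215): 
    xs=[u for u in range(225,300) if h[v,u,1]<25 and h[v,u,2]>180]; print(v,xs)
w=[blob(i,(0,0,195),(179,25,255),r) for r in ((228,120,246,258),(284,120,298,258),(340,120,352,258))]
for P in w:
    if len(P)>20:
        W=np.array([plane(cm,u,v,.065)[:2] for u,v in P]); f=np.polyfit(W[:,0],W[:,1],1); print("walltop",len(P),W.min(0),W.max(0),"yaw",np.degrees(np.arctan(f[0])),"y at .505",np.polyval(f,.505))
```

```text
739 [242. 146.] [283. 221.] (((503.8410339355469, 151.2931671142578), (102.0347671508789, 50.686546325683594), 5.512032985687256), [[451.0, 172.0], [455.0, 121.0], [557.0, 131.0], [552.0, 181.0]])
150 [225, 226, 227, 231, 232, 233, 234, 235, 240, 241, 289, 290, 291, 292, 293, 294, 295, 296, 297, 298, 299]
183 [289, 290, 291, 292, 293]
215 [225, 226, 227, 228, 229, 230, 235, 236, 237, 238, 239, 291, 292, 293, 294, 295, 296, 297, 298, 299]
walltop 1055 [0.42129497 0.10880741] [0.58283872 0.13356284] yaw 1.0115877166655083 y at .505 0.11987938816805882
walltop 1008 [0.41851634 0.16799971] [0.57898051 0.19615368] yaw 4.409330303873601 y at .505 0.18416189959090315
walltop 561 [0.41694027 0.2362066 ] [0.57512259 0.25633306] yaw 5.4809394137029654 y at .505 0.24654188997566504
```

Run:
```python
from m import *
cm=dict(np.load("w5.npz")); i=cv2.imread("pics/w5.png")
h=cv2.cvtColor(i,cv2.COLOR_BGR2HSV)
L=[];Rr=[]
for v in range(150,218):
    xs=[u for u in range(232,290) if h[v,u,1]>90 and h[v,u,0]<30]
    if len(xs)>25: L.append(plane(cm,xs[0]-.5,v,.01)[:2]); Rr.append(plane(cm,xs[-1]+.5,v,.01)[:2])
for P in(L,Rr):
    P=np.array(P)
    for _ in range(3):
        f=np.polyfit(P[:,0],P[:,1],1); r=P[:,1]-np.polyval(f,P[:,0]); P=P[abs(r)<2*r.std()+1e-6]
    print(len(P),np.degrees(np.arctan(f[0])),np.polyval(f,.505))
c=[]
for u in range(246,278):
    ys=[v for v in range(130,236) if h[v,u,1]>90 and h[v,u,0]<30]
    c.append((plane(cm,u,ys[0]-.5,.01)[0],plane(cm,u,ys[-1]+.5,.01)[0]))
print(np.median(c,0),np.median(c,0).mean())
cv2.imwrite("pics/c5.png",cv2.resize(i[110:270,220:360],None,fx=4,fy=4,interpolation=cv2.INTER_NEAREST))
```

```text
66 5.20867302199518 0.1251125295108111
58 4.442167810958924 0.17819311740875657
[0.45216051 0.55632829] 0.5042443960081271
```

View pics/c5.png

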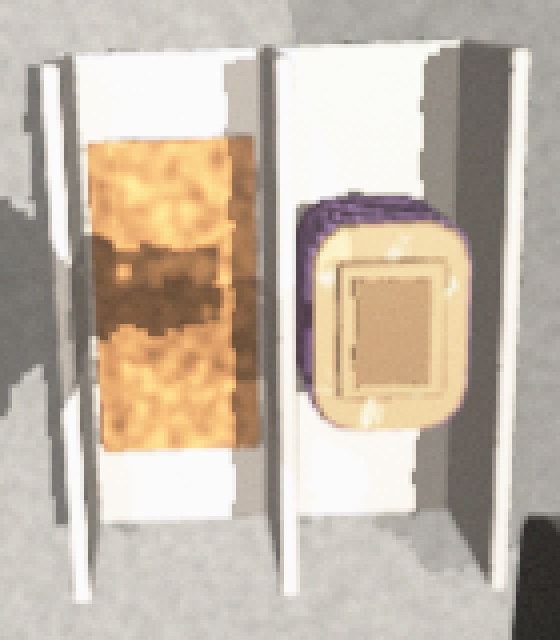

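The crop shows the pad clearly, plus the wall tops: left from (50,65) to (82,600), middle from (283,60) to (290,595), right from (520,50) to (499,588).

Run:
```python
from m import *
cm=dict(np.load("w5.npz"))
q=[((50,65),(82,600)),((283,52),(290,595)),((520,50),(499,588))]
for a,b in q:
    A,B=[plane(cm,220+x/4-.4,110+y/4-.4,.065)[:2] for x,y in(a,b)]
    d=A-B; t=(.504-B[0])/d[0]; print(A,B,np.degrees(np.arctan2(d[1],d[0])),"y@.504",B[1]+t*d[1],"mid",(A+B)/2)
k=blob(cv2.imread("pics/w5.png"),(8,40,60),(25,230,255),(90,105,145,170)); print(rect(cm,k,.05)[0])
```

```text
[0.42812326 0.11332572] [0.58548107 0.1277961 ] -174.74594454039388 y@.504 0.12030322936714126 mid [0.50680216 0.12056091]
[0.42122802 0.17493591] [0.58022007 0.19040977] -174.4412125926819 y@.504 0.18299167167841615 mid [0.50072405 0.18267284]
[0.41712758 0.2376327 ] [0.57429272 0.25307267] -174.38924437306068 y@.504 0.24616708336649884 mid [0.49571015 0.24535269]
((449.3507385253906, -17.624849319458008), (62.40569305419922, 45.5572624206543), 2.5495734214782715)
```

```bash
python3 -m jog '[[[-0.005,-0.03,0,0,0,-7,0],[-0.01,-0.06,0,0,0,-14,0],[-0.015,-0.09,0,0,0,-21,0],[-0.02,-0.12,0,0,0,-28,0],[-0.025,-0.15,0,0,0,-35,0],[-0.029,-0.167,0,0,0,-42,0],[-0.029,-0.167,0,0,0,-49,0],[-0.029,-0.167,0,0,0,-56,0],[-0.029,-0.167,0,0,0,-63,0],[-0.029,-0.167,0,0,0,-70,0]]]'
python3 -m jog '[[[0,0,-0.02,0,0,-7,0],[0,0,-0.045,0,0,-14,0],[0,0,-0.07,0,0,-20,0],[0,0,-0.1,0,0,-20,0],[0,0,-0.125,0,0,-20,0],[0,0,-0.145,0,0,-20,0],[0,0,-0.15,0,0,-20,0],[0,0,-0.15,0,0,-20,0],[0,0,-0.15,0,0,-20,0]]]'
python3 - <<'E'
from m import *
o=bot.get_obs(); t=R.from_quat(o["tool_rot"]).as_matrix()[:,1]; print(o["eef_pos"],np.degrees(np.arctan2(t[1],t[0])))
i=bot.camera("wrist"); cv2.imwrite("pics/w6.png",i)
E
```

```text
clock: 16.2
eef_pos: [0.4482, -0.0215, 0.2516]
tool_rot: [0.555, 0.832, -0.001, -0.001]
ft_force: [0.6, -0.5, 0.3]
grip_width: 0.0854
clock: 16.95
eef_pos: [0.4494, -0.0205, 0.1028]
tool_rot: [0.688, 0.726, -0.0, -0.0]
ft_force: [0.4, -0.6, 0.5]
grip_width: 0.0856
[ 0.44939551 -0.02047619  0.10284567] 3.0575937464773006
```

```bash
python3 -m jog '[[[0,0,-0.02,0,0,0,0],[0,0,-0.04,0,0,0,0],[0,0,-0.055,0,0,0,0],[0,0,-0.068,0,0,0,0],[0,0,-0.074,0,0,0,0],[0,0,-0.074,0,0,0,0],[0,0,-0.074,0,0,0,0]]]'
python3 -m jog '[[[0,0,0,0,0,0,255],[0,0,0,0,0,0,255],[0,0,0,0,0,0,255],[0,0,0,0,0,0,255],[0,0,0,0,0,0,255],[0,0,0,0,0,0,255],[0,0,0,0,0,0,255]]]'
python3 -m jog '[[[0,0,0.01,0,0,0,255],[0,0,0.025,0,0,0,255],[0,0,0.045,0,0,0,255],[0,0,0.07,0,0,0,255],[0,0,0.09,0,0,0,255],[0,0,0.11,0,0,0,255],[0,0,0.11,0,0,0,255],[0,0,0.11,0,0,0,255]]]'
python3 - <<'E'
from m import *
o=bot.get_obs(); t=R.from_quat(o["tool_rot"]).as_matrix()[:,1]; print(o["eef_pos"],np.degrees(np.arctan2(t[1],t[0])))
E
```

```text
clock: 17.58
eef_pos: [0.4504, -0.0199, 0.0294]
tool_rot: [0.688, 0.726, 0.0, 0.001]
ft_force: [0.7, -0.6, -0.4]
grip_width: 0.0854
clock: 18.17
eef_pos: [0.4507, -0.0199, 0.03]
tool_rot: [0.688, 0.726, 0.001, 0.001]
ft_force: [-1.1, -0.0, 4.6]
grip_width: 0.0652
clock: 18.83
eef_pos: [0.4505, -0.0199, 0.1395]
tool_rot: [0.688, 0.726, 0.001, 0.001]
ft_force: [0.6, -0.6, -3.9]
grip_width: 0.0648
[ 0.45052125 -0.01985116  0.13948573] 3.1301473210894724
```

```bash
python3 -m jog '[[[0.006,0.02,0,0,0,1,255],[0.015,0.05,0,0,0,2,255],[0.025,0.08,0,0,0,2.2,255],[0.035,0.11,0,0,0,2.2,255],[0.045,0.14,0,0,0,2.2,255],[0.0535,0.163,0,0,0,2.2,255],[0.0535,0.1715,0,0,0,2.2,255],[0.0535,0.1715,-0.005,0,0,2.2,255],[0.0535,0.1715,-0.02,0,0,2.2,255],[0.0535,0.1715,-0.02,0,0,2.2,255]]]'
python3 -m jog '[[[0,0,0,0,0,0,255],[0,0,0,0,0,0,255]]]'
python3 - <<'E'
from m import *
o=bot.get_obs(); t=R.from_quat(o["tool_rot"]).as_matrix()[:,1]; print(o["eef_pos"],np.degrees(np.arctan2(t[1],t[0])))
cm=bot.camera_model("wrist");w=bot.camera("wrist");i=bot.camera("scene"); cv2.imwrite("pics/s7.png",i);cv2.imwrite("pics/w7.png",w);np.savez("w7.npz",K=cm["K"],T=cm["T"])
cv2.imwrite("pics/v7.png",np.hstack([cv2.resize(w,(400,300)),cv2.resize(i[140:245,260:400],(400,300),interpolation=cv2.INTER_CUBIC)]))
E
```

```text
clock: 19.67
eef_pos: [0.4999, 0.15, 0.1146]
tool_rot: [0.674, 0.739, -0.004, -0.002]
ft_force: [-1.5, -0.9, -3.1]
grip_width: 0.065
clock: 19.83
eef_pos: [0.5025, 0.1505, 0.1181]
tool_rot: [0.674, 0.739, -0.001, -0.0]
ft_force: [-0.6, -0.0, -2.3]
grip_width: 0.0649
[0.5024539  0.15050352 0.11811331] 5.248458078937815
```

View pics/v7.png

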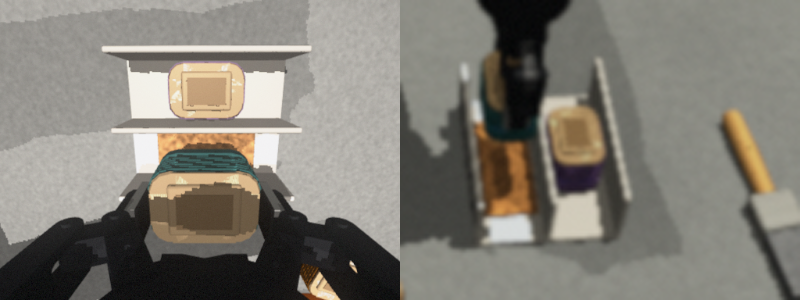

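Cup hovers above the empty lane, foot up, lengthwise (wrist left panel). I check the wall tops in this view against the tool.

Run:
```python
from m import *
cm=dict(np.load("w7.npz")); i=cv2.imread("pics/w7.png"); g=cv2.cvtColor(i,cv2.COLOR_BGR2GRAY)
for u in (180,220,260,300,340):
    print(u,[(v) for v in range(155,178) if g[v,u]>170])
for u in (165,175,185,345,355): print(u,g[235:265,u].tolist())
for u,v in((180,166.5),(260,166.5),(340,166.5)): print(plane(cm,u,v,.065))
```

```text
180 [164, 165, 166, 167, 168, 169, 170, 171, 172, 173, 174, 175, 176, 177]
220 [164, 165, 166, 167, 168, 169, 170, 172, 173, 174, 175, 176, 177]
260 [164, 165, 166, 167, 168, 169, 170, 172, 173, 174]
300 [163, 164, 165, 166, 167, 168, 169, 172, 173, 174]
340 [163, 164, 165, 166, 167, 168, 169, 170, 171, 172, 173, 174, 175, 176, 177]
165 [136, 119, 120, 122, 122, 119, 121, 120, 123, 121, 94, 57, 45, 43, 43, 40, 41, 41, 41, 39, 40, 39, 54, 63, 72, 70, 72, 74, 73, 84]
175 [122, 121, 120, 120, 123, 120, 118, 94, 81, 89, 91, 91, 92, 93, 90, 90, 91, 91, 90, 91, 91, 87, 90, 89, 91, 85, 78, 67, 45, 33]
185 [95, 93, 95, 89, 89, 91, 93, 93, 85, 77, 58, 41, 43, 42, 39, 39, 37, 37, 41, 36, 36, 36, 37, 33, 35, 35, 36, 36, 38, 35]
345 [98, 95, 96, 95, 93, 91, 87, 88, 89, 92, 90, 91, 90, 89, 88, 93, 89, 89, 89, 86, 89, 91, 77, 56, 41, 39, 33, 31, 34, 39]
355 [98, 99, 97, 98, 96, 98, 96, 95, 94, 70, 50, 45, 38, 42, 42, 40, 32, 39, 47, 69, 79, 86, 90, 85, 89, 85, 81, 83, 88, 88]
[0.44803449 0.17839137 0.065     ]
[0.49951887 0.18316241 0.065     ]
[0.55094699 0.18792823 0.065     ]
```

Wall check gives lane centre y = 0.152, yaw 5.3°. That agrees with the first measurement, so I lower the cup.

```bash
python3 -m jog '[[[0,0.001,-0.008,0,0,0,255],[0,0.001,-0.018,0,0,0,255],[0,0.001,-0.028,0,0,0,255],[0,0.001,-0.038,0,0,0,255],[0,0.001,-0.048,0,0,0,255],[0,0.001,-0.056,0,0,0,255],[0,0.001,-0.063,0,0,0,255],[0,0.001,-0.068,0,0,0,255],[0,0.001,-0.07,0,0,0,255],[0,0.001,-0.07,0,0,0,255]]]'
python3 -m jog '[[[0,0,0,0,0,0,255],[0,0,0,0,0,0,255]]]'
```

```text
clock: 20.77
eef_pos: [0.5028, 0.1526, 0.0479]
tool_rot: [0.673, 0.739, -0.0, -0.0]
ft_force: [-0.5, 1.0, -1.9]
grip_width: 0.0649
clock: 20.93
eef_pos: [0.5036, 0.1529, 0.049]
tool_rot: [0.673, 0.739, 0.0, 0.0]
ft_force: [-0.4, -0.5, -2.8]
grip_width: 0.0649
```

```bash
python3 -m jog '[[[0,0,-0.003,0,0,0,255],[0,0,-0.006,0,0,0,255],[0,0,-0.007,0,0,0,255],[0,0,-0.007,0,0,0,255],[0,0,-0.007,0,0,0,255]]]'
python3 -m jog '[[[0,0,-0.001,0,0,0,255],[0,0,-0.002,0,0,0,255],[0,0,-0.002,0,0,0,255],[0,0,-0.002,0,0,0,255]]]'
```

```text
clock: 21.35
eef_pos: [0.503, 0.1526, 0.0414]
tool_rot: [0.673, 0.739, -0.0, -0.0]
ft_force: [-0.6, -0.8, -2.1]
grip_width: 0.0648
clock: 21.68
eef_pos: [0.5033, 0.1528, 0.04]
tool_rot: [0.673, 0.739, 0.0, 0.0]
ft_force: [-1.9, -0.6, 2.4]
grip_width: 0.065
```

Contact at the expected height of 0.040. Release, back off straight up, and check.

```bash
python3 -m jog '[[[0,0,0,0,0,0,0],[0,0,0,0,0,0,0],[0,0,0,0,0,0,0],[0,0,0,0,0,0,0],[0,0,0,0,0,0,0],[0,0,0,0,0,0,0],[0,0,0,0,0,0,0],[0,0,0,0,0,0,0]]]'
python3 -m jog '[[[0,0,0.01,0,0,0,0],[0,0,0.03,0,0,0,0],[0,0,0.06,0,0,0,0],[0,0,0.09,0,0,0,0],[0,0,0.12,0,0,0,0],[0,0,0.15,0,0,0,0],[0,0,0.17,0,0,0,0],[0,0,0.18,0,0,0,0],[0,0,0.18,0,0,0,0],[0,0,0.18,0,0,0,0]]]'
python3 - <<'E'
from m import *
cm=bot.camera_model("wrist");w=bot.camera("wrist");i=bot.camera("side"); cv2.imwrite("pics/w8.png",w);np.savez("w8.npz",K=cm["K"],T=cm["T"])
u,v=proj(cm,[.504,.152,.06]).round().astype(int); print(u,v)
k=blob(w,(8,40,60),(25,230,255),(u-45,v-34,u+45,v+34)); print(len(k),k.min(0),k.max(0),rect(cm,k,.06)[0])
cv2.imwrite("pics/v8.png",np.hstack([cv2.resize(w,(400,300)),cv2.resize(i[80:290,180:420],(400,300),interpolation=cv2.INTER_CUBIC)]))
E
```

```text
clock: 22.35
eef_pos: [0.5031, 0.1527, 0.0395]
tool_rot: [0.673, 0.739, -0.0, 0.0]
ft_force: [0.1, -0.2, -0.2]
grip_width: 0.0855
clock: 23.18
eef_pos: [0.503, 0.1527, 0.2194]
tool_rot: [0.673, 0.739, 0.0, 0.0]
ft_force: [0.7, 0.5, -0.4]
grip_width: 0.0853
261 179
3308 [217. 152.] [305. 199.] ((504.2799072265625, 155.48495483398438), (89.7263412475586, 49.1650390625), 5.351783275604248)
```

View pics/v8.png

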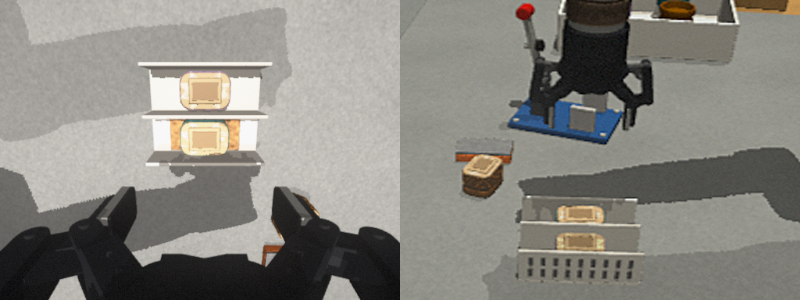

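The cup stands foot-up on the cork with cork showing at both ends. The clamp is still open, the neighbours look undisturbed and the gripper is clear.

```bash
python3 -c "
from workcell import bot
o=bot.get_obs();print(o['clock'],o['ft_force'],o['joint_vel'].round(3));bot.job_done()"
```

```text
23.2833 [ 0.4395061  -0.48417766 -0.42863938] [ 0.002  0.011 -0.004  0.     0.001 -0.002]
the job is handed in; nothing more can be done
```

The job is done and handed in at 23.3 s; no verdict came back. I pinched the clamp by its knob, swung it over and let go, and it stayed open leaning back. I took the cup out by its long sides, set it foot-up on the open bench and released it. I then took it again by its two ends and lowered it lengthwise onto the cork pad.

**Cup on the pad:** It was released at (0.503, 0.153), against the pad centre measured at (0.504, 0.152). The tool was turned to 5.2°, and the lane measured about 5.2–5.4°. It touched down at the expected height, and the last pictures show it upright with cork at both ends. The clamp is still open, the purple cup, amber cup and sanding block look undisturbed, and the gripper is 0.18 m up and clear. The brush was outside the last pictures; I did not work near it.

**Checks that disagreed:**
- The first grasp held the cup about 5 mm further along x than the pictures had put it. This did no harm.
- The final colour fit put the cup foot at y = 0.155, about 3 mm off the release point. It took in some cork, so it is only a rough figure, and it is still inside the 12 mm allowed.

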